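Hold the card-case lid on its hinge for pinning

TASK

Draw the metal lid leaf that has hinge knuckles along its lower edge straight up out of the grooved rack by its top grip strip, and carry it to the open index-card case. Gently lower it, standing upright, so that its two knuckles drop into the gaps between the three knuckles on the case and rest fully home in the saddles there, with all the pin holes in one line, and finish while still holding it there upright in the gripper, ready for the hinge pin (which is not part of this job). Leave the plain panel in the rack, and the cup, the pin block and the tape roll where they stand.

Things in the scene. Friction and masses are not known exactly. Their poses are not given: they have to be found in the camera images.
- leaf: Lid leaf to move: 5 mm aluminium sheet, about 0.22 kg. Origin: middle of its knuckle axis; z up the sheet, y along the axis, x normal to the sheet. Two 16 mm barrels along y, 25 mm long, 2 mm end chamfers, at y = +-27 mm, on webs; pin holes only drawn. Sheet y = +-75, z = 12 to 104 mm. Either way round fits. Starts upright in one lane of the rack, origin 20 mm above the bench.
- leaf_grip (a point): Centre of the leaf's top grip strip, 106 mm up the leaf's z from its origin; axes as the leaf. The strip is 12 mm thick (x), 70 mm long (y), 24 mm high (z = 94 to 118 mm of the leaf). Grasp it from straight above, fingers closing along x.
- case: Open grey steel case full of cards, fixed to the bench: 120 mm (x) by 170 mm (y), 60 mm high; origin at the centre of its underside, z up. Its half of the hinge runs along y on top of its +x wall. Yaw within +-0.45 rad.
- case_hinge (a point): Middle of the case's hinge axis, 74 mm above the bench; axes as the case, y along the hinge. Fixed 16 mm knuckles, 24 mm long, 2 mm end chamfers, at y = -54, 0, +54 mm leave 30 mm gaps at y = +-27 mm. Under each gap an open V saddle (edges 11 mm either side, level with the axis) seats a leaf barrel on the axis: fully home, the leaf's origin is here. Saddles do not stop the leaf falling over.
- rack: Fixed rack: base 150 mm (x) by 190 mm (y), 10 mm thick; origin at the centre of its underside, z up. Two lanes at x = +-40 mm hold sheets standing normal to x, side edges in upright grooves 9 mm wide, 14 mm deep (y = +-64 to +-78 mm), on ledges 32 mm above the bench; grooves end 100 mm above the bench. Open between the ends. Yaw within +-0.45 rad.
- spare: Plain aluminium panel, 150 mm wide, 96 mm high, 5 mm thick, no knuckles and no grip strip; it stands in the other lane of the rack and stays there. Origin at the middle of its lower edge, z up, x normal to it.
- cup: Bystander: white paper cup, 68 mm across the rim, 85 mm high, origin at the centre of its foot.
- pinblock: Bystander: wooden block 50 x 50 x 30 mm in which the hinge pin (6 mm) stands, 91 mm high in all, origin at the centre of its underside.
- tape: Bystander: yellow roll of tape lying flat, 84 mm across, 30 mm high, origin at the centre of its underside.
Mind the look-alikes: they are no part of the job. Of the things like the leaf, leave any that is blue; of the rest the smaller one is meant.

How it is judged (in metres and radians):
On the way:
1. the lid leaf is held in the gripper, drawn up clear of the rack (height (world z) of leaf above 0.092 m and angle between leaf's own z axis and vertical below 0.3 rad and contact force between leaf and the fingers above 1 N and contact force between leaf and rack below 0.05 N and contact force between leaf and case below 0.05 N), for 0.1 s.
At the end, for the whole second after the job is handed in: The leaf's hinge axis lies on that of the case: its origin within 3 mm across the axis (both ways), 4 mm along it, the axes within 0.05 rad; the leaf upright within 0.14 rad, at rest, still gripped by the fingers (more than 2 N), and the plain panel still in the rack (x of leaf in the frame of case_hinge between -0.003 and 0.003 m and y of leaf in the frame of case_hinge between -0.004 and 0.004 m and z of leaf in the frame of case_hinge between -0.003 and 0.003 m and angle between the y axis of leaf and the y axis of case_hinge, either way round below 0.05 rad and angle between leaf's own z axis and vertical below 0.14 rad and contact force between leaf and the fingers above 2 N and contact force between leaf and rack below 0.05 N and linear speed of leaf below 0.02 m/s and distance of spare from where it was at the start of the episode below 0.03 m); the arm keeps its last pose, push and grip.
It fails at once if a bystander is disturbed (cup, pin block, tape roll or plain panel moved more than 30 mm) (distance of any of cup, pinblock, tape, spare from where it was at the start of the episode above 0.03 m).
It fails at once if the leaf is rammed into the case (more than 60 N) (contact force between leaf and case above 60 N).
It also fails if it takes over 45 s, if anything falls off the work surface, if the arm or the gripper's body presses on something with over 40 N, if the wrist force passes 120 N, or if a joint passes its speed limit or range.

ROBOT

A 6-joint arm with a two-finger parallel gripper is mounted at the origin on the work surface. World frame = base frame: x ahead of the robot, y to its left, z up, the work surface at z = 0. Lengths are in mm, angles in rad, forces in N, time in s.
With the tool pointing down it reaches from about 375 to 900 mm from the base axis. Payload 3.1 kg.
Tool frame: the origin (TCP) lies on the centre line of the jaws, within the pads' length; the fingertips stand 17 mm ahead of it and the grasp point (between the pads) lies 2 mm behind it; z points along the fingers, y is the line along which they close (so a half turn about z gives the same grasp; the last joint's range is limited). The gripper opens to 87 mm and grips with 3 to 60 N. Pads are 19 mm wide; open, the fingers measure 117 mm over their backs; the gripper's body (75 mm by 190 mm) begins 51 mm behind the grasp point.
Start: joints at [-1.292, 0.527, 1.433, -0, 1.181, -0.178], TCP at [276.253, -560.608, 239.548] pointing down, gripper open.
Joint ranges: [-3.08, 3.08], [-0.75, 2.2], [0.22, 2.44], [-1.43, 4.57], [0, 2.65], [-2.85, 2.85]. Speed limits (rad/s): [2.79, 2.79, 3.14, 3.14, 3.14, 3.14].

INTERFACE

Orientations are given as a rotation vector (axis times angle).
In Python, from cell import sense, read_camera, hand_in gives the robot as it stands.
- The arm moves only by the shell command python3 -m jog 'ROWS' [FORCE]. ROWS is JSON, a list of rows, each a list of 3 entries, a list of its own where there are three numbers: the finger opening in mm, from 0 to 87, then the shift along the world's x, y, z as a fraction of full scale, then the turn, a rotation vector about the world's x, y, z as a fraction of full scale. In form: [[claw, [tx, ty, tz], [ax, ay, az]], ...]. A call has 1 to 8 rows; each row shifts and turns the commanded pose from where the row before left it; what a row does not reach is not made up. Full scale, the value 1, is 20 mm for a shift and 6 degrees for a turn. A row lasts 1/12 s, in which the tool goes at most 41.7 mm and 7.16 degrees, less where a joint would pass 70% of its speed; a pose out of reach is approached as far as the arm can. A call with a number of a shift or a turn outside -1 to 1 is refused whole. A call with a gripper value outside its range is refused whole. The fingers move at their own pace and stop on an object; FORCE is the grip in N (left out, the last holds). Time passes only in rows, so rows that do not move let the fingers close. It gives the time, the measured TCP pose, the force, the opening and the grip force at its end, in the units of the state.
- sense(): the state, without advancing time (a new reading comes with each control period).
- read_camera(name): name is "scene" or "top" or "wrist"; returns a dict with "color" (400x640x3 uint8, red, green, blue), "vertical_fov" (degrees; the focal length in pixels is half the picture's height over the tangent of half this angle, whatever the lens; pixels are square), "cx", "cy" (the principal point, pixels), "R" (3x3) and "t" (3): a world point X has camera coordinates R X + t. Camera axes: x right, y down, z forward; pixel columns grow to the right and rows downward; lengths in mm; the calibration is good to about 2 mm. A picture is of the moment at which its call begins. There is no depth.
- hand_in(): hands the job in; it is judged then, once.
The state is a dict: "clock": time; "joint_positions": joint angles; "qvel": joint speeds; "tau": joint torques, N m; "position": TCP position; "orientation": TCP orientation; "ft_force": force on the tool from outside, world axes, zero at the start; "ft_torque": the same for the moment, N m; "finger_gap": finger opening in mm; "grasp_force": force on a finger pad.
Only numpy, scipy, OpenCV 4.12 (cv2) and the standard library are available. Lean on these libraries where they do the work, as an engineer would, in place of code of your own. Each camera call takes 0.05 s, during which the arm holds its last target. There are 200 camera calls.

## Working session

There is one attempt and no reset: what is moved stays moved. The work goes in short steps, Python scripts to look and compute and a shell command to move; the robot and the scene stay as the last step left them, time stands still between calls to the robot, and variables do not carry over. Pictures are saved under pics/ and viewed, at most 10 in all, crops included, and the job is handed in when it is done.

```bash
ls; mkdir -p pics
python3 - <<'E'
from cell import *
import cv2,json
import numpy as np
for n in("scene","top"):
    c=read_camera(n); cv2.imwrite(f"pics/{n}0.png",c["color"][...,::-1])
    np.savez(f"{n}0.npz",**c)
    print(n,c["vertical_fov"],c["cx"],c["cy"],np.round(c["R"],3).tolist(),np.round(c["t"],1).tolist(), c.keys())
s=sense();print({k:np.round(v,3).tolist() for k,v in s.items()})
E
```

```text
pics
scene 54.971641785352574 315.8183336959823 195.38032934483977 [[0.077, 0.997, 0.018], [0.73, -0.044, -0.682], [-0.679, 0.066, -0.732]] [-70.5, -276.9, 1266.2] dict_keys(['color', 'vertical_fov', 'cx', 'cy', 'R', 't'])
top 42.279158822571304 317.52600361502925 204.08048633565303 [[-0.011, -1.0, -0.023], [-0.996, 0.012, -0.085], [0.085, 0.022, -0.996]] [31.3, 493.1, 989.8] dict_keys(['color', 'vertical_fov', 'cx', 'cy', 'R', 't'])
{'clock': 0.1, 'joint_positions': [-1.292, 0.528, 1.434, 0.0, 1.181, -0.179], 'qvel': [0.001, -0.001, -0.001, 0.0, 0.0, 0.001], 'tau': [-0.001, -44.098, -17.715, 0.064, 0.053, -0.0], 'position': [276.087, -560.016, 238.677], 'orientation': [-3.058, -0.712, 0.0], 'ft_force': [-0.388, 0.632, -0.478], 'ft_torque': [-0.045, 0.008, -0.01], 'grasp_force': 0.0, 'finger_gap': 87.323}
```

View pics/scene0.png

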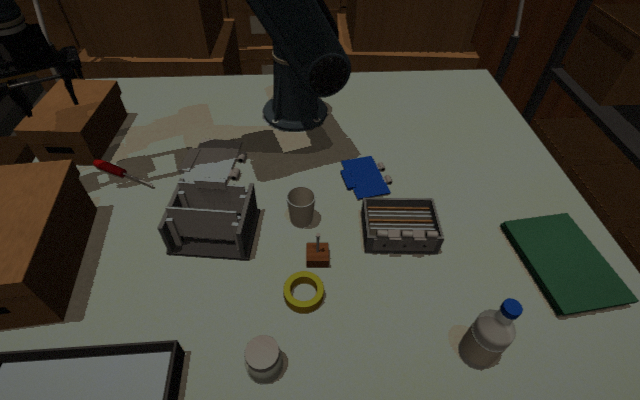

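View pics/top0.png

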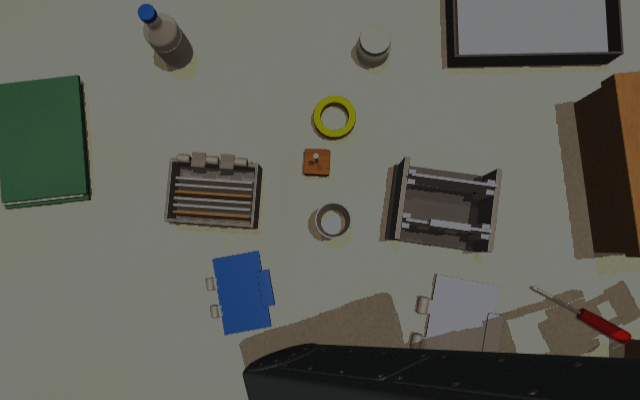

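The scene shows the rack near (210,218) in scene and (447,205) in top. The leaf with its grip strip is in the robot-side lane, at about (455,225) in top, and the plain panel is in the far lane. The case is at (213,193) in top, with its hinge on the far side. The blue leaf and the larger grey leaf lie flat as decoys. I'll enlarge the rack and the case.

Run:
```python
import cv2,numpy as np
a=np.load("top0.npz")["color"][...,::-1]
f=lambda x0,y0,w,h:cv2.resize(a[y0:y0+h,x0:x0+w],(w*6,h*6),interpolation=cv2.INTER_CUBIC)
o=np.vstack([f(380,150,130,50),f(380,200,130,50)])
cv2.imwrite("pics/rack.png",cv2.convertScaleAbs(o,alpha=1.5))
o=f(155,140,120,95); cv2.imwrite("pics/case.png",cv2.convertScaleAbs(o,alpha=1.5))
```

```text
(no output)
```

View pics/rack.png

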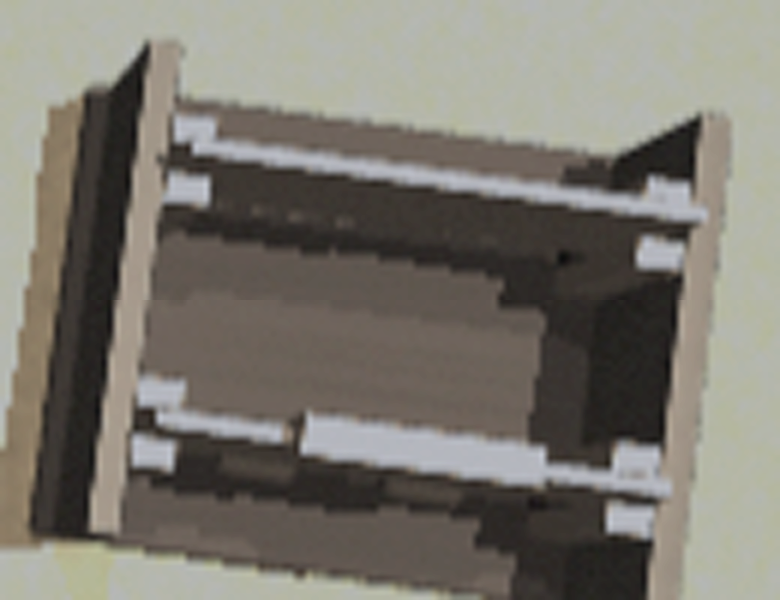

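View pics/case.png

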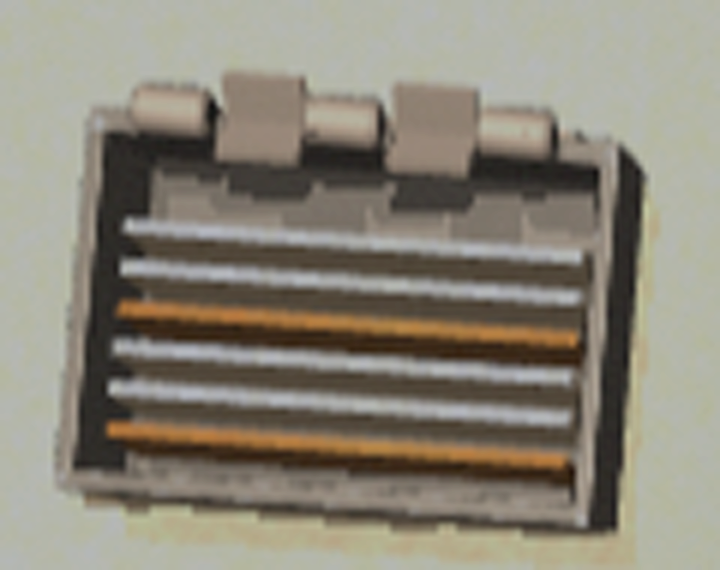

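Left picture: the grip strip's top face has corners at crop (305,412), (545,447), (542,483) and (300,452), so its centre is near top pixel (450.6,224.8). The spare is in the upper lane. Case picture: the hinge knuckles run from crop (130,108) to (555,128), and the saddle blocks are centred at (261,119) and (432,129).

```bash
cat > h.py <<'E'
import numpy as np
def ray(c,px,z):
    f=200/np.tan(np.radians(c["vertical_fov"])/2)
    R=np.array(c["R"]);C=-R.T@np.array(c["t"])
    px=np.atleast_2d(px).astype(float)
    d=np.c_[(px[:,0]-c["cx"])/f,(px[:,1]-c["cy"])/f,np.ones(len(px))]@R
    return C+d*((z-C[2])/d[:,2])[:,None]
def proj(c,X):
    f=200/np.tan(np.radians(c["vertical_fov"])/2)
    p=np.atleast_2d(X)@np.array(c["R"]).T+np.array(c["t"])
    return p[:,:2]/p[:,2:]*f+[c["cx"],c["cy"]]
E
python3 - <<'E'
import numpy as np
from h import *
c=dict(np.load("top0.npz"))
r=lambda p:np.array(p)/6+[380,150]
k=lambda p:np.array(p)/6+[155,140]
g=ray(c,r([(305,412),(545,447),(542,483),(300,452)]),138)
print("strip",g.round(1),g.mean(0)); d=(g[0]+g[3]-g[1]-g[2])/2;print(np.linalg.norm(d),np.arctan2(-d[0],d[1]))
s=ray(c,r([(157,418),(670,490)]),124);d=s[0]-s[1];print("sheet",s.mean(0),np.linalg.norm(d),np.arctan2(-d[0],d[1]))
s=ray(c,r([(193,147),(706,214)]),128);d=s[0]-s[1];print("spare",s.mean(0),np.linalg.norm(d),np.arctan2(-d[0],d[1]))
b=ray(c,k([(261,119),(432,129)]),74);d=b[0]-b[1];print("sadd",b.mean(0),np.linalg.norm(d),np.arctan2(-d[0],d[1]))
b=ray(c,k([(130,105),(555,131)]),76);d=b[0]-b[1];print("knuck",b.mean(0),np.linalg.norm(d),np.arctan2(-d[0],d[1]))
b=ray(c,k([(95,108),(620,140),(65,490),(600,525)]),60);print("case",b.round(1))
print("cup,block,tape",ray(c,[[333,221],[316,158],[334,117]],85).round())
from cell import sense
from scipy.spatial.transform import Rotation as Ro
print(Ro.from_rotvec(sense()["orientation"]).as_matrix().round(3))
E
```

```text
strip [[ 455.9 -171.1  138. ]
 [ 445.1 -238.9  138. ]
 [ 434.9 -237.7  138. ]
 [ 444.5 -169.4  138. ]] [ 445.13154006 -204.30172126  138.        ]
68.84410458633394 -0.14885851787884083
sheet [ 444.18363825 -204.61046446  124.        ] 148.9114356489267 -0.15216927231542915
spare [ 523.37296588 -216.63905475  128.        ] 149.14688786388015 -0.14553829371058044
sadd [573.09156027 220.05352522  74.        ] 53.85695232393569 -0.07315629044305978
knuck [574.66293757 220.97543213  76.        ] 133.6360791515693 -0.07590533292741478
case [[581.8 303.6  60. ]
 [569.1 136.3  60. ]
 [460.4 311.4  60. ]
 [447.5 142.6  60. ]]
cup,block,tape [[457.  -4.  85.]
 [573.  26.  85.]
 [650.  -8.  85.]]
[[ 0.897  0.442 -0.001]
 [ 0.442 -0.897  0.002]
 [ 0.    -0.002 -1.   ]]
```

Sizes check out: strip 68.8 mm (70), sheet 149 mm (150), saddle pitch 53.9 mm (54). The leaf is at about (445,-204) with yaw -0.15, and the hinge at about (573.5,220.5) with yaw -0.075. Moving above the leaf.

```bash
python3 -m jog '[[60,[0,0,1],[0,0,0]],[60,[0,0.3,1],[0,0,0]],[60,[0.42,0.87,0],[0,0,0.46]],[60,[0.42,0.87,0],[0,0,0.46]],[60,[0.42,0.87,0],[0,0,0.46]],[60,[0.42,0.87,0],[0,0,0.46]],[60,[0.42,0.87,0],[0,0,0.46]],[60,[0.42,0.87,0],[0,0,0.46]]]'
python3 -m jog '[[60,[0.42,0.87,0],[0,0,0.46]],[60,[0.42,0.87,0],[0,0,0.46]],[60,[0.42,0.87,0],[0,0,0.46]],[60,[0.42,0.87,0],[0,0,0.46]],[60,[0.42,0.87,0],[0,0,0.46]],[60,[0.42,0.87,0],[0,0,0.46]],[60,[0.42,0.87,0],[0,0,0.46]],[60,[0.42,0.87,0],[0,0,0.46]]]'
python3 -m jog '[[60,[0.42,0.87,0],[0,0,0.46]],[60,[0.42,0.87,0],[0,0,0.46]],[60,[0.42,0.87,0],[0,0,0.46]],[60,[0.42,0.87,0],[0,0,0.46]],[60,[0.42,0.87,0],[0,0,0.46]],[60,[0.42,0.87,0],[0,0,0.46]],[60,[0,0,0],[0,0,0]],[60,[0,0,0],[0,0,0]]]'
python3 - <<'E'
from cell import *
import cv2
import numpy as np
from h import *
from scipy.spatial.transform import Rotation as Ro
c=read_camera("wrist");np.savez("wrist1.npz",**c);cv2.imwrite("pics/wrist1.png",cv2.convertScaleAbs(c["color"][...,::-1],alpha=1.5))
s=sense();print(s["position"],Ro.from_rotvec(s["orientation"]).as_matrix().round(3))
print("cam",-np.array(c["R"]).T@c["t"],proj(c,[[445,-204,138],[523,-216,128]]))
E
```

```text
clock: 0.77
position: [326.8, -449.0, 279.1]
orientation: [-2.923, -1.149, 0.0]
ft_force: [0.1, -0.9, -0.3]
finger_gap: 60.4
grasp_force: 0.0
clock: 1.43
position: [393.9, -309.9, 279.2]
orientation: [-2.649, -1.687, 0.0]
ft_force: [-0.6, 0.3, -0.5]
finger_gap: 60.0
grasp_force: 0.0
clock: 2.1
position: [444.2, -205.9, 279.3]
orientation: [-2.379, -2.051, 0.001]
ft_force: [-0.4, -0.8, -0.8]
finger_gap: 60.4
grasp_force: 0.0
[ 444.13247122 -206.62167972  279.38214233] [[ 0.149  0.989 -0.   ]
 [ 0.989 -0.149 -0.   ]
 [-0.    -0.    -1.   ]]
cam [ 453.85227689 -138.93973848  423.77070603] [[321.41116789 187.28643646]
 [407.17219015 185.1750945 ]]
```

View pics/wrist1.png

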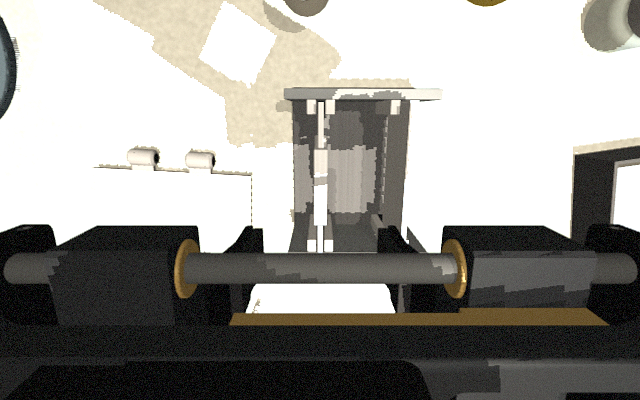

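The wrist view shows the leaf strip at columns 314–327, rows 149–225, centred at about (320.5,187). The prediction was (321.4,187.3), so it agrees. A precise edge check, then descend.

Run:
```python
import numpy as np
from h import *
c=dict(np.load("wrist1.npz"));a=c["color"].mean(2)
for v in(160,175,190,205,215): print(v,a[v,306:336].astype(int))
print(a[140:235,321].astype(int))
```

```text
160 [ 99 102 108  83  48  49  47  69 136 163 152 155 157 159 161 158 158 157
 158 166 159 135 114 111 112 117 115 115 117 118]
175 [102 103 100 102  84  47  44  84 168 208 207 207 206 209 210 212 213 211
 212 213 191 108  99  99 104  99  98 104  98 103]
190 [100 103 101 102 101 103  83  71 171 210 206 204 204 206 206 205 205 205
 206 208 191 127  94  99 106  98 103 106 103 103]
205 [ 85  46  41  48  48  48  44  54 164 209 204 204 204 204 205 204 205 206
 205 209 184  87  98  97 100 100 103 101 112 118]
215 [ 49  50  42  49  68  83  75  91 171 209 205 204 203 202 207 204 205 206
 206 209 185  78  78  82  69  44  50  46  51  62]
[161 162 161 159 157 160 161 149  95 109 154 161 161 162 158 158 158 158
 160 159 158 157 160 159 159 156 158 158 157 156 157 159 157 153 204 212
 145 117 120 118 120 120 124 118 112 202 206 205 205 206 205 206 206 204
 204 206 204 205 205 206 204 205 204 204 206 204 204 204 206 205 204 206
 205 204 204 204 204 204 203 203 205 205 205 205 208 164 202 206 208 207
 207 205 209 208 208]
```

```bash
python3 -m jog '[[50,[0.02,0.12,-1],[0,0,0]],[50,[0,0,-1],[0,0,0]],[50,[0,0,-1],[0,0,0]],[50,[0,0,-1],[0,0,0]],[50,[0,0,-1],[0,0,0]],[50,[0,0,-1],[0,0,0]],[50,[0,0,-1],[0,0,0]],[50,[0,0,-0.77],[0,0,0]]]'
python3 -m jog '[[50,[0,0,0],[0,0,0]],[0,[0,0,0],[0,0,0]],[0,[0,0,0],[0,0,0]],[0,[0,0,0],[0,0,0]],[0,[0,0,0],[0,0,0]],[0,[0,0,0],[0,0,0]],[0,[0,0,0],[0,0,0]],[0,[0,0,0],[0,0,0]]]' 25
python3 -m jog '[[0,[0,0,0],[0,0,0]],[0,[0,0,0],[0,0,0]],[0,[0,0,0],[0,0,0]],[0,[0,0,0],[0,0,0]]]'
```

```text
clock: 2.82
position: [443.9, -205.3, 122.6]
orientation: [-2.383, -2.046, 0.001]
ft_force: [-1.3, 0.0, 0.2]
finger_gap: 50.1
grasp_force: 0.0
clock: 3.48
position: [444.8, -204.3, 124.6]
orientation: [2.38, 2.049, 0.0]
ft_force: [-2.4, 0.2, 2.6]
finger_gap: 11.9
grasp_force: 25.0
clock: 3.82
position: [444.8, -204.3, 124.5]
orientation: [2.381, 2.049, 0.0]
ft_force: [-0.3, 0.9, 5.8]
finger_gap: 11.8
grasp_force: 25.0
```

```bash
python3 -m jog '[[0,[0,0,0.3],[0,0,0]],[0,[0,0,0.5],[0,0,0]],[0,[0,0,0.5],[0,0,0]],[0,[0,0,0.5],[0,0,0]],[0,[0,0,0.5],[0,0,0]],[0,[0,0,0.5],[0,0,0]],[0,[0,0,0.5],[0,0,0]],[0,[0,0,0.5],[0,0,0]]]' 40
python3 -m jog '[[0,[0,0,0.5],[0,0,0]],[0,[0,0,0.5],[0,0,0]],[0,[0,0,0.5],[0,0,0]],[0,[0,0,0.5],[0,0,0]],[0,[0,0,0.5],[0,0,0]],[0,[0,0,0.5],[0,0,0]],[0,[0,0,0],[0,0,0]],[0,[0,0,0],[0,0,0]]]'
```

```text
clock: 4.48
position: [444.1, -203.7, 200.2]
orientation: [-2.38, -2.048, 0.001]
ft_force: [-0.3, 0.4, -2.8]
finger_gap: 12.0
grasp_force: 40.0
clock: 5.15
position: [444.5, -204.0, 260.1]
orientation: [2.381, 2.049, 0.0]
ft_force: [-0.4, 0.1, -2.7]
finger_gap: 11.4
grasp_force: 40.0
```

Run:
```python
import numpy as np
from h import *
c=dict(np.load("wrist1.npz"));R=c["R"];C=-R.T@c["t"]
rel=C-[444.13,-206.62,279.38]
a=0.075;Rz=np.array([[np.cos(a),-np.sin(a),0],[np.sin(a),np.cos(a),0],[0,0,1]])
R2=R@Rz.T
for y0 in(60,100,140,180,220):
  for z in(260,300):
    C2=np.array([573.5,y0,z])+Rz@rel
    d=dict(c);d["R"]=R2;d["t"]=-R2@C2
    print(y0,z,proj(d,[[573.5-.075*(y-220.5)*-1*-1,y,74] for y in(150,193,220,247,290)]).round().tolist())
```

```text
60 260 [[319.0, 88.0], [312.0, 39.0], [308.0, 7.0], [303.0, -27.0], [295.0, -84.0]]
60 300 [[320.0, 90.0], [313.0, 47.0], [309.0, 19.0], [305.0, -11.0], [298.0, -61.0]]
100 260 [[322.0, 130.0], [316.0, 85.0], [311.0, 54.0], [307.0, 23.0], [299.0, -31.0]]
100 300 [[322.0, 128.0], [316.0, 87.0], [312.0, 61.0], [308.0, 33.0], [302.0, -14.0]]
140 260 [[325.0, 170.0], [319.0, 127.0], [315.0, 99.0], [310.0, 69.0], [303.0, 19.0]]
140 300 [[325.0, 164.0], [319.0, 126.0], [315.0, 100.0], [311.0, 74.0], [305.0, 30.0]]
180 260 [[328.0, 208.0], [322.0, 167.0], [318.0, 141.0], [314.0, 113.0], [307.0, 66.0]]
180 300 [[327.0, 198.0], [322.0, 162.0], [318.0, 138.0], [314.0, 113.0], [308.0, 71.0]]
220 260 [[330.0, 243.0], [325.0, 205.0], [321.0, 180.0], [317.0, 154.0], [310.0, 110.0]]
220 300 [[329.0, 230.0], [324.0, 196.0], [321.0, 173.0], [317.0, 149.0], [311.0, 110.0]]
```

```bash
python3 -m jog '[[0,[0.1,0.5,0],[0,0,0.04]],[0,[0.18,0.95,0],[0,0,0.04]],[0,[0.18,0.95,0],[0,0,0.04]],[0,[0.18,0.95,0],[0,0,0.04]],[0,[0.18,0.95,0],[0,0,0.04]],[0,[0.18,0.95,0],[0,0,0.04]],[0,[0.18,0.95,0],[0,0,0.04]],[0,[0.18,0.95,0],[0,0,0.04]]]'
python3 -m jog '[[0,[0.18,0.95,0],[0,0,0.04]],[0,[0.18,0.95,0],[0,0,0.04]],[0,[0.18,0.95,0],[0,0,0.04]],[0,[0.18,0.95,0],[0,0,0.04]],[0,[0.18,0.95,0],[0,0,0.04]],[0,[0.18,0.95,0],[0,0,0.04]],[0,[0.18,0.95,0],[0,0,0.04]],[0,[0.18,0.95,0],[0,0,0.04]]]'
python3 -m jog '[[0,[0.18,0.95,0],[0,0,0.04]],[0,[0.18,0.95,0],[0,0,0.04]],[0,[0.18,0.95,0],[0,0,0]],[0,[0.1,0.4,0],[0,0,0]],[0,[0,0,0],[0,0,0]],[0,[0,0,0],[0,0,0]],[0,[0,0,0],[0,0,0]]]'
python3 - <<'E'
from cell import *
import cv2
import numpy as np
from h import *
from scipy.spatial.transform import Rotation as Ro
for n in("wrist","scene","top"):
    c=read_camera(n);np.savez(n+"2.npz",**c)
    if n=="wrist":
        a=cv2.convertScaleAbs(c["color"][:270,200:520,::-1],alpha=1.2);cv2.imwrite("pics/wrist2.png",cv2.resize(a,None,fx=2.2,fy=2.2,interpolation=2))
        print("cam",-np.array(c["R"]).T@c["t"],proj(c,[[573.5,220.5,74]]))
s=sense();print(s["position"],Ro.from_rotvec(s["orientation"]).as_matrix().round(3))
E
```

```text
clock: 5.82
position: [471.0, -59.2, 259.1]
orientation: [-2.344, -2.088, 0.001]
ft_force: [-0.1, -0.4, -2.2]
finger_gap: 11.7
grasp_force: 40.0
clock: 6.48
position: [499.5, 92.5, 259.0]
orientation: [-2.309, -2.127, 0.003]
ft_force: [-0.2, -0.7, -2.6]
finger_gap: 11.5
grasp_force: 40.0
clock: 7.07
position: [512.8, 155.1, 259.7]
orientation: [-2.302, -2.137, 0.002]
ft_force: [-0.6, -0.4, -2.6]
finger_gap: 11.6
grasp_force: 40.0
cam [517.55759127 222.71800637 404.06640533] [[378.41333196 108.69640013]]
[513.27602533 154.86891448 260.06361155] [[ 0.075  0.997 -0.   ]
 [ 0.997 -0.075 -0.   ]
 [-0.    -0.    -1.   ]]
```

View pics/wrist2.png

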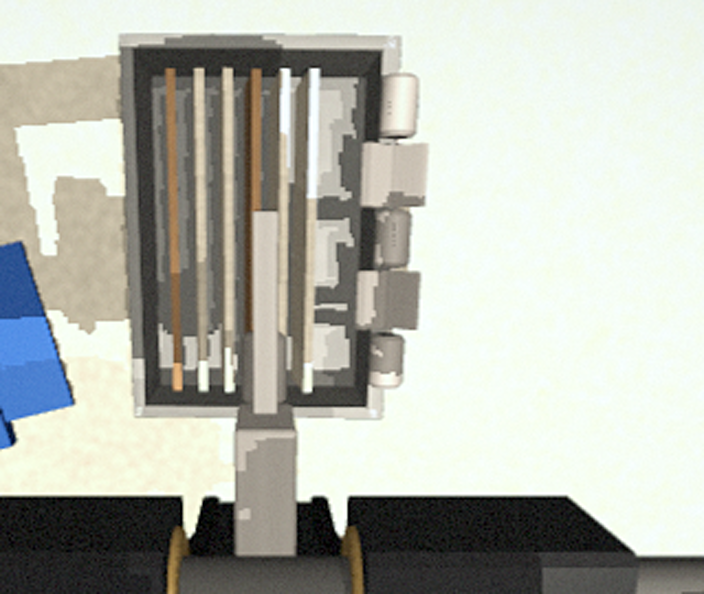

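The picture shows the case hinge at the right: knuckles centred at crop (400,104), (392,237) and (387,360), saddle blocks at (395,174) and (388,300). The leaf's sheet end is at (266,211) and its strip's front end at (266,431).

Run:
```python
import numpy as np
from h import *
c=dict(np.load("wrist2.npz"))
k=lambda p:np.array(p)/2.2+[200,0]-0.27
T=np.array([513.28,154.87,260.06]);ey=np.array([.075,.997,0]);ex=np.array([.997,-.075,0])
def rel(p,z): 
    X=ray(c,k(p),z); return X.round(1).tolist()
kn=ray(c,k([(400,104.5),(392.5,237.5),(387,360.5)]),74);print("knuckles",kn.round(1),kn.mean(0));d=kn[0]-kn[2];print(np.linalg.norm(d),np.arctan2(-d[0],d[1]))
b=ray(c,k([(395,174),(388.5,300)]),74);d=b[0]-b[1];print("sadd",b.mean(0),np.linalg.norm(d),np.arctan2(-d[0],d[1]))
r=ray(c,k([(119,34),(401,36),(382,420),(137,417)]),60);print("rim",r.round(1),r.mean(0))
d=(r[0]+r[1]-r[2]-r[3]);y=np.arctan2(-d[0],d[1]);print("yaw",y,np.linalg.norm(d)/2,"hinge?",r.mean(0)+60*np.array([np.cos(y),np.sin(y),0]))
s=ray(c,k([(236,431),(297,431)]),273.6);print("strip end",((s-T)@np.c_[ex,ey]).round(1))
s=ray(c,k([(254,211),(278,211)]),259.6);print("sheet end",((s-T)@np.c_[ex,ey]).round(1))
s=ray(c,k([(254,413),(276,413)]),259.6);print("sheet at strip",((s-T)@np.c_[ex,ey]).round(1))
```

```text
knuckles [[578.1 275.3  74. ]
 [573.3 221.5  74. ]
 [569.1 167.1  74. ]] [573.47066776 221.30787116  74.        ]
108.55489736337717 -0.08310226162887623
sadd [572.89423277 221.13858844  74.        ] 53.517021303372836 -0.08446722994483427
rim [[461.1 314.6  60. ]
 [581.8 304.7  60. ]
 [567.9 135.7  60. ]
 [448.6 146.1  60. ]] [514.87207072 225.29538952  60.        ]
yaw -0.07830759511806258 169.2970996039938 hinge? [574.68820232 220.60173422  60.        ]
strip end [[-6.4 34.4]
 [ 4.9 34.4]]
sheet end [[-3.1 74.1]
 [ 1.5 74.1]]
sheet at strip [[-3.3 34.6]
 [ 1.2 34.6]]
```

```bash
python3 -m jog '[[0,[0.76,0.83,0],[0,0,-0.04]],[0,[0.76,0.84,0],[0,0,0]],[0,[0.76,0.84,0],[0,0,0]],[0,[0.76,0.84,0],[0,0,0]],[0,[0,0,-0.7],[0,0,0]],[0,[0,0,-0.7],[0,0,0]],[0,[0,0,-0.7],[0,0,0]],[0,[0,0,-0.6],[0,0,0]]]'
python3 -m jog '[[0,[0,0,0],[0,0,0]],[0,[0,0,0],[0,0,0]],[0,[0,0,0],[0,0,0]],[0,[0,0,0],[0,0,0]],[0,[0,0,0],[0,0,0]]]'
python3 - <<'E'
from cell import *
import cv2
import numpy as np
from h import *
from scipy.spatial.transform import Rotation as Ro
P=[]
for n in("scene","top"):
    c=read_camera(n);np.savez(n+"3.npz",**c)
    u,v=proj(c,[[573.5,220.5,110]])[0].astype(int);print(n,u-50,v-40)
    P.append(cv2.resize(c["color"][v-40:v+40,u-50:u+50,::-1],None,fx=7,fy=7,interpolation=2)[:,:])
cv2.imwrite("pics/near3.png",cv2.convertScaleAbs(P[0],alpha=1.4))
s=sense();print(s["position"],Ro.from_rotvec(s["orientation"]).as_matrix().round(4),s["ft_force"])
E
```

```text
clock: 7.88
position: [574.0, 222.0, 205.1]
orientation: [-2.307, -2.131, 0.002]
ft_force: [-0.8, -0.7, -2.2]
finger_gap: 11.5
grasp_force: 40.0
clock: 8.3
position: [574.9, 222.8, 207.3]
orientation: [2.306, 2.132, 0.003]
ft_force: [0.3, -0.3, -3.0]
finger_gap: 11.7
grasp_force: 40.0
scene 358 182
top 158 117
[574.64192903 222.82108065 207.0130496 ] [[ 7.830e-02  9.969e-01  1.500e-03]
 [ 9.969e-01 -7.830e-02  3.000e-04]
 [ 4.000e-04  1.500e-03 -1.000e+00]] [-0.17561337 -0.45976741 -1.93701727]
```

View pics/near3.png

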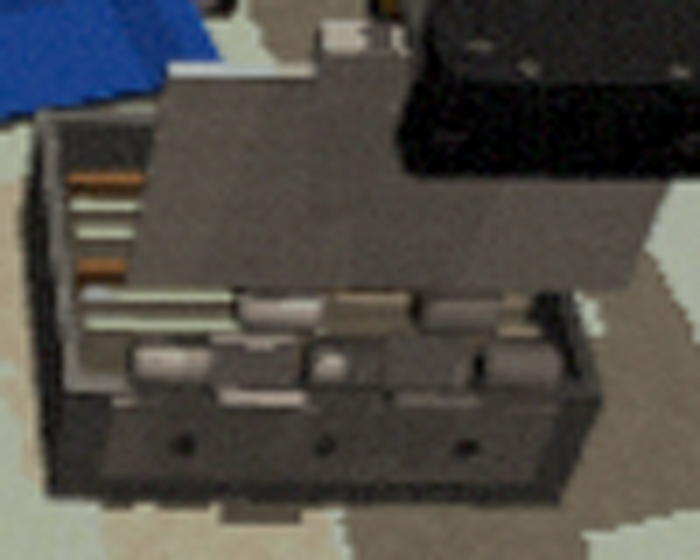

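The scene crop shows the leaf upright above the hinge: its barrels span x 240–323 and 415–502 at y≈314, and the case's middle knuckle spans 305–385 at y≈364. I'll compare both with predicted projections to find the relative error.

Run:
```python
import numpy as np
from h import *
c=dict(np.load("scene3.npz"))
a=.0785;ey=np.array([np.sin(a),np.cos(a),0]);ex=np.array([np.cos(a),-np.sin(a),0])
q=lambda X:((proj(c,X)-[358,182]+.5)*7).round(1).tolist()
L=np.array([574.65,222.8,207.0-104.5])
H=np.array([574.1,221.2,74])
print("leaf barrel ends",q([L+y*ey for y in(-39.5,-14.5,14.5,39.5)]))
print("sheet lower corners",q([L+y*ey+[0,0,12] for y in(-75,75)]),"upper left",q([L-75*ey+[0,0,104]]))
print("strip corner",q([L-35*ey+[0,0,118]]))
print("knuckle ends",q([H+y*ey for y in(-66,-42,-12,12,42,66)]))
```

```text
leaf barrel ends [[230.6, 304.0], [312.8, 305.1], [408.2, 306.3], [490.3, 307.3]]
sheet lower corners [[118.8, 277.5], [617.3, 283.8]] upper left [[162.4, 65.6]]
strip corner [[317.0, 32.0]]
knuckle ends [[125.4, 359.2], [202.4, 360.1], [298.6, 361.3], [375.5, 362.3], [471.6, 363.4], [548.4, 364.4]]
```

```bash
python3 -m jog '[[0,[-0.05,-0.06,0],[0,0,0]],[0,[0,0,-0.3],[0,0,0]],[0,[0,0,-0.3],[0,0,0]],[0,[0,0,-0.2],[0,0,0]],[0,[0,0,-0.1],[0,0,0]],[0,[0,0,0],[0,0,0]],[0,[0,0,0],[0,0,0]]]'
python3 -m jog '[[0,[0,0,-0.05],[0,0,0]],[0,[0,0,-0.05],[0,0,0]],[0,[0,0,-0.05],[0,0,0]],[0,[0,0,0],[0,0,0]],[0,[0,0,0],[0,0,0]]]'
python3 - <<'E'
from cell import *
s=sense();print(s["position"],s["ft_force"],s["ft_torque"])
E
```

```text
clock: 8.98
position: [573.2, 221.6, 187.8]
orientation: [-2.307, -2.133, 0.001]
ft_force: [0.3, 0.4, -2.4]
finger_gap: 11.4
grasp_force: 40.0
clock: 9.4
position: [573.2, 221.6, 185.2]
orientation: [-2.307, -2.133, -0.0]
ft_force: [0.5, 0.3, -2.4]
finger_gap: 11.2
grasp_force: 40.0
[573.23839138 221.60366748 185.15915875] [ 0.45881304  0.26613638 -2.37630169] [-0.01128142 -0.09824333  0.03349533]
```

No contact yet, with the barrels already down between the knuckles. Continuing in small steps.

```bash
python3 -m jog '[[0,[0,0,-0.05],[0,0,0]],[0,[0,0,-0.05],[0,0,0]],[0,[0,0,0],[0,0,0]],[0,[0,0,0],[0,0,0]]]'
python3 -m jog '[[0,[0,0,-0.05],[0,0,0]],[0,[0,0,0],[0,0,0]],[0,[0,0,0],[0,0,0]]]'
python3 -m jog '[[0,[0,0,-0.05],[0,0,0]],[0,[0,0,0],[0,0,0]],[0,[0,0,0],[0,0,0]]]'
```

```text
clock: 9.73
position: [573.2, 221.6, 183.0]
orientation: [-2.307, -2.133, 0.0]
ft_force: [-0.2, 0.2, -0.6]
finger_gap: 11.6
grasp_force: 40.0
clock: 9.98
position: [573.2, 221.6, 182.1]
orientation: [-2.307, -2.133, 0.0]
ft_force: [0.4, 0.4, -2.9]
finger_gap: 11.7
grasp_force: 40.0
clock: 10.23
position: [573.2, 221.6, 181.1]
orientation: [-2.307, -2.133, 0.0]
ft_force: [0.5, -0.0, -2.4]
finger_gap: 11.6
grasp_force: 40.0
```

```bash
python3 -m jog '[[0,[0,0,-0.05],[0,0,0]],[0,[0,0,0],[0,0,0]],[0,[0,0,0],[0,0,0]]]'
python3 -m jog '[[0,[0,0,-0.05],[0,0,0]],[0,[0,0,0],[0,0,0]],[0,[0,0,0],[0,0,0]]]'
python3 -m jog '[[0,[0,0,-0.05],[0,0,0]],[0,[0,0,0],[0,0,0]],[0,[0,0,0],[0,0,0]]]'
```

```text
clock: 10.48
position: [573.2, 221.6, 180.1]
orientation: [-2.307, -2.133, 0.0]
ft_force: [0.5, -0.1, -2.4]
finger_gap: 12.0
grasp_force: 40.0
clock: 10.73
position: [573.5, 221.6, 179.2]
orientation: [2.307, 2.132, 0.001]
ft_force: [-0.4, -0.1, -3.6]
finger_gap: 11.6
grasp_force: 40.0
clock: 10.98
position: [573.8, 221.7, 178.7]
orientation: [2.306, 2.132, 0.002]
ft_force: [0.4, -0.0, 1.6]
finger_gap: 11.8
grasp_force: 40.0
```

```bash
python3 -m jog '[[0,[0.02,0,-0.05],[0,0,0]],[0,[0,0,0],[0,0,0]],[0,[0,0,0],[0,0,0]],[0,[0,0,0],[0,0,0]]]'
python3 -m jog '[[0,[0.01,0,-0.05],[0,0,0]],[0,[0,0,0],[0,0,0]],[0,[0,0,0],[0,0,0]],[0,[0,0,0],[0,0,0]]]'
python3 - <<'E'
from cell import *
import cv2
import numpy as np
from h import *
from scipy.spatial.transform import Rotation as Ro
c=read_camera("scene");np.savez("scene4.npz",**c)
cv2.imwrite("pics/near4.png",cv2.convertScaleAbs(cv2.resize(c["color"][182:262,358:458,::-1],None,fx=7,fy=7,interpolation=2),alpha=1.4))
s=sense();print(s["position"],Ro.from_rotvec(s["orientation"]).as_matrix().round(4).tolist(),s["ft_force"],s["ft_torque"],s["grasp_force"])
E
```

```text
clock: 11.32
position: [574.2, 221.7, 178.6]
orientation: [2.306, 2.132, 0.002]
ft_force: [-0.5, 0.2, 5.1]
finger_gap: 11.7
grasp_force: 40.0
clock: 11.65
position: [574.5, 221.7, 178.5]
orientation: [2.306, 2.132, 0.003]
ft_force: [-2.6, -0.4, 10.8]
finger_gap: 11.8
grasp_force: 40.0
[574.52338771 221.72939371 178.53495931] [[0.0783, 0.9969, 0.0023], [0.9969, -0.0783, 0.0004], [0.0006, 0.0023, -1.0]] [-1.20159669 -1.76912149  9.20204211] [-0.12761651  0.44779555 -0.08236289] 40.024641416966915
```

View pics/near4.png

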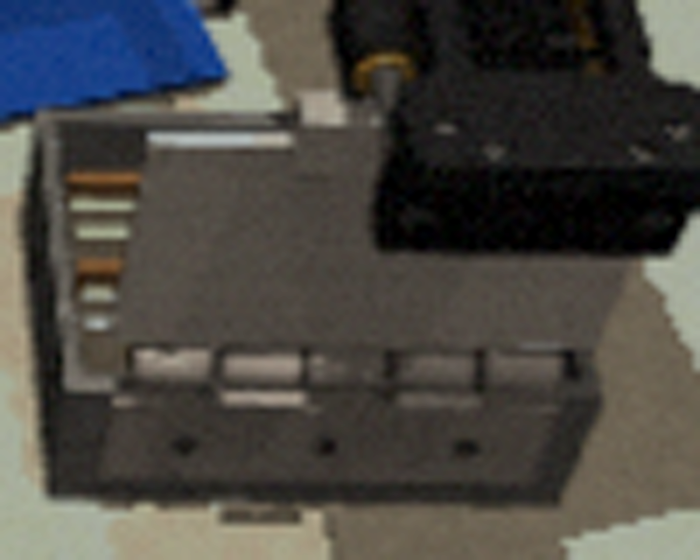

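The barrels lie in the gaps level with the case knuckles, at crop x 223–303 and 391–475, y≈366. TCP height stopped at 178.5 mm, as predicted for fully home, with about 12 N of gentle press. Handing in.

```bash
python3 -m jog '[[0,[0,0,0],[0,0,0]],[0,[0,0,0],[0,0,0]],[0,[0,0,0],[0,0,0]]]'; python3 -c "
from cell import *
print(hand_in())"
```

```text
clock: 11.95
position: [574.5, 221.7, 178.5]
orientation: [2.306, 2.132, 0.003]
ft_force: [-1.7, -0.4, 9.5]
finger_gap: 11.6
grasp_force: 40.0
the job is handed in; nothing more can be done
None
```

The job is handed in at about 12 s on the robot clock: the leaf is fully seated in the case's hinge saddles, upright and still held at 40 N; `hand_in` returned no verdict.

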